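Clamp a freshly glued card block with the ratchet bench clamp

TASK

The two-tone wooden card block has just been glued: stand it on the bed of the bench clamp, centred in front of the fixed grey jaw with its glue seam square across the push rod, and let go of it. Then pump the blue trigger towards the black handle until the white sprung pad presses the block against the fixed jaw and the pointer is in the middle of the green band, never deep in the red (that crushes the block); move the jaw only with the trigger. Finish while still holding the trigger squeezed, the pointer in the green, and leave the jar, tin and finished card stand alone.

Things in the scene. Friction and masses are not known exactly. Their poses are not given: they have to be found in the camera images.
- clamp: bench clamp fixed to the table; origin under the centre of its plywood board (340 along x, 90 wide, 16 thick, its top is the bed). x: the way the jaw travels, from handle to fixed jaw; z up. The rod's axis is at y = 0, z = 42. Along x: black handle -115 to -103, grey head -118 to -45 (46 wide, top z = 62), moving jaw, block's place 85 to 135, grey fixed jaw (face at 135, 60 wide, top z = 76).
- seat (a point): point on the bed (16 above the table) under the centre of where the block must stand, 25 from the fixed jaw's face; axes as the clamp's. The free space before the pump starts is 72 to 90 long, from the fixed jaw to the white pad.
- block_center (a point): centre (25 above its underside) of the loose two-tone block, 50 along its x, 40 along its y, 50 high, about 80 g: half light, half dark wood; the glue seam is its middle plane across x. Its x must lie along the clamp's x (either way round): grasp it across its 40 sides, clear of the jaws.
- pad_face (a point): centre of the front face of the white sprung pad (40 wide, 42 high, centre 42 above the table), which the ratchet drives towards the fixed jaw. The moving jaw and pad are at most 72 above the table.
- handle_grip (a point): middle of the fixed black handle at squeezing height (115 above the table): an upright bar 12 thick along the clamp's x, 26 wide, top 146 above the table.
- trigger_grip (a point): middle of the blue trigger at squeezing height (115 above the table): an upright bar 10 thick, 24 wide, between handle and fixed jaw, top at about 138. Released, the gap to the handle is 34 there (56 over the outsides of both bars); fully squeezed 14 (36 over the outsides). Fingers from above may go down to 75 above the table at both bars.
- trigger (a joint): trigger angle (rad): 0 released, 0.235 fully squeezed (stop); pivot 30 above the table, so the grip at 115 moves 20 mm towards the handle. A spring brings it back when let go (3 N at the grip at rest, 6 N squeezed, up to about 15 N with the pad loaded).
- ram (a joint): travel (m) of the push rod and moving jaw towards the fixed jaw. A full squeeze advances it 10 mm less the play of the ratchet (0 to 4 mm, teeth every 4 mm); a smaller squeeze proportionally less. It stays when the trigger is released, slipping back at most 4 mm if loaded.
- pad (a joint): how far (m) the white pad is pressed back against its spring (0 free, 1.2 N per mm), shown by the black pointer on the gauge on top of the moving jaw: yellow 0 to 0.004, green 0.004 to 0.014, red above (the block is crushed at 0.017). With the block against the fixed jaw the pad meets it at ram = 0.040.
- jar: bystander: amber sample jar with white lid, 64 across, 65 high; origin at its underside
- tin: bystander: round metal tin, 56 across, 52 high; origin at its underside
- card_stand: bystander: finished card stand, wooden foot 50 x 40 x 30 with a blank white card, 75 high in all; origin at its underside
Mind the look-alikes: they are no part of the job. Leave any purple or yellow look-alike of the part that bears block_center alone.

How it is judged (in metres and radians):
On the way, in this order (a step that is already met when the one before it is completed fails the run):
1. the block stands on the clamp's bed between the jaws, square to the rod, let go, with the pad not yet pressing it (x of block_center in the frame of clamp between 0.086 and 0.114 m and y of block_center in the frame of clamp between -0.012 and 0.012 m and z of block_center in the frame of clamp between 0.035 and 0.047 m and angle between the x axis of block_center and the x axis of clamp, either way round below 0.15 rad and angle between block_center's own z axis and vertical below 0.1 rad and contact force between the fingers and block below 0.2 N and value of joint pad below 0.001 m), for 0.2 s.
2. the trigger is squeezed by the robot at least half way (value of joint trigger above 0.115 rad and contact force between the fingers and trigger above 0.5 N), for 0.05 s.
3. the pad meets the block (value of joint pad above 0.001 m and contact force between pad and block above 1 N), for 0.05 s.
At the end, for the whole second after the job is handed in: Block upright on the bed against the fixed jaw (5 mm along the rod, 12 mm sideways, square to 0.15 rad), not touched by the robot; pad pressed back 4 to 14 mm (3 to 20 N); fingers still squeeze the trigger (over 0.04 rad and 1 N); bystanders within 20 mm of their start (x of block_center in the frame of clamp between 0.105 and 0.114 m and y of block_center in the frame of clamp between -0.012 and 0.012 m and z of block_center in the frame of clamp between 0.035 and 0.047 m and angle between the x axis of block_center and the x axis of clamp, either way round below 0.15 rad and angle between block_center's own z axis and vertical below 0.1 rad and value of joint pad between 0.004 and 0.014 m and contact force between pad and block between 3 and 20 N and value of joint trigger above 0.04 rad and contact force between the fingers and trigger above 1 N and contact force between each of the arm, the fingers and block below 0.2 N and not (distance of jar from where it was at the start of the episode above 0.02 m or angle between jar's own z axis and vertical above 0.3 rad) and not (distance of tin from where it was at the start of the episode above 0.02 m or angle between tin's own z axis and vertical above 0.3 rad) and not (distance of card_stand from where it was at the start of the episode above 0.02 m or angle between card_stand's own z axis and vertical above 0.3 rad)); the arm keeps its last pose, push and grip.
It fails at once if the glued block is crushed: the pad is pressed back more than 17 mm (value of joint pad above 0.017 m).
It fails at once if the robot pushes the moving jaw or rod itself (over 3 N) (contact force between any of the arm, the fingers and ram above 3 N).
It fails at once if the jar is moved more than 20 mm or tipped (distance of jar from where it was at the start of the episode above 0.02 m or angle between jar's own z axis and vertical above 0.3 rad).
It fails at once if the tin is moved more than 20 mm or tipped (distance of tin from where it was at the start of the episode above 0.02 m or angle between tin's own z axis and vertical above 0.3 rad).
It fails at once if the card stand is moved more than 20 mm or tipped (distance of card_stand from where it was at the start of the episode above 0.02 m or angle between card_stand's own z axis and vertical above 0.3 rad).
It also fails if it takes over 72 s, if anything falls off the work surface, if the arm or the gripper's body presses on something with over 40 N, if the wrist force passes 120 N, or if a joint passes its speed limit or range.

ROBOT

A 7-joint arm with a two-finger parallel gripper is mounted at the origin on the work surface. World frame = base frame: x ahead of the robot, y to its left, z up, the work surface at z = 0. Lengths are in m, angles in degrees, forces in N, time in s.
With the tool pointing down it reaches from about 0.425 to 0.875 m from the base axis. Payload 4.7 kg.
Tool frame: the origin (TCP) lies at the very end of the fingers, on their centre line; the grasp point (between the pads) lies 19 mm behind it; y points along the fingers, z is the direction in which the jaws open and shut, and the axes are right-handed (so a half turn about y gives the same grasp; the last joint's range is limited). The gripper opens to 87 mm and grips with 3 to 60 N. Pads are 19 mm wide; open, the fingers measure 117 mm over their backs; the gripper's body (75 mm by 190 mm) begins 51 mm behind the grasp point.
Start: joints at [69.162, 18.392, -4.016, 83.108, 1.295, 78.541, -3.26], TCP at [0.24, -0.604, 0.194] pointing down, gripper open.
Joint ranges: [-163.93, 163.93], [-17.29, 119.83], [-79.2, 71.16], [3.27, 140.29], [-89.18, 269.18], [5.43, 117.66], [-154.24, 154.24]. Speed limits (degrees/s): [147.25, 147.25, 180, 180, 180, 180, 180].

INTERFACE

Orientations are given as [roll, pitch, yaw] about the fixed x, y, z axes, in that order (R = Rz(yaw) Ry(pitch) Rx(roll)).
In Python, from cell import env gives the robot as it stands.
- The arm moves only by the shell command python3 -m pendant 'ROWS' [FORCE]. ROWS is JSON, one flat list of numbers, 7 for each row, row after row: the shift along the world's x, y, z in units of 40 mm (1.0 is 40 mm), then the turn, a rotation vector about the world's x, y, z in units of 10 degrees (1.0 is 10 degrees), then the finger opening in mm, from 0 to 87. In form: [x, y, z, wx, wy, wz, jaw, x, y, z, wx, wy, wz, jaw, ...]. A call has 1 to 10 rows; each row shifts and turns the commanded pose from where the row before left it; what a row does not reach is not made up. A row lasts 1/8 s, in which the tool goes at most 62.5 mm and 10.7 degrees, less where a joint would pass 70% of its speed; a pose out of reach is approached as far as the arm can. A call is refused whole if a number of a shift passes 1 or a number of a turn 1, either way. A call with a gripper value outside its range is refused whole. The fingers move at their own pace and stop on an object; FORCE is the grip in N (left out, the last holds). Time passes only in rows, so rows that do not move let the fingers close. It gives the time, the measured TCP pose, the force and the opening at its end, in the units of the state.
- env.get_obs(): the state, without advancing time (a new reading comes with each control period).
- env.read_camera(name): name is "scene" or "top"; returns a dict with "image" (480x640x3 uint8, red, green, blue), "fx", "fy", "cx", "cy" (pixels), "k1" (the pictures are not rectified: a ray, as slopes to the right and down, at radius r is drawn at 1 + k1 r^2 times it, then the intrinsics apply), "cam_to_world" (4x4, takes a point from camera to world coordinates). Camera axes: x right, y up, looking along -z (the intrinsics and any distortion apply to the point x, -y, -z); pixel columns grow to the right and rows downward; lengths in m; the calibration is good to about 2 mm. A picture is of the moment at which its call begins. There is no depth.
- env.sign_off(): hands the job in, once; it reports no verdict.
The state is a dict: "time_s": time; "qpos": joint angles; "joint_velocities": joint speeds; "effort": joint torques, N m; "tool_pos": TCP position; "tool_rot": TCP orientation; "force": force on the tool from outside, world axes, zero at the start; "wrist_torque": the same for the moment, N m; "grip_width": finger opening in m.
Only numpy, scipy, OpenCV 4.12 (cv2) and the standard library are available. Lean on these libraries where they do the work, as an engineer would, in place of code of your own. Each camera call takes 0.05 s, during which the arm holds its last target.

## Working session

There is one attempt and no reset: what is moved stays moved. The work goes in short steps, Python scripts to look and compute and a shell command to move; the robot and the scene stay as the last step left them, time stands still between calls to the robot, and variables do not carry over. Pictures are saved under pics/ and viewed, and the job is handed in when it is done.

```bash
ls; mkdir -p pics; python3 - <<'E'
from cell import env
import cv2,numpy as np
o=env.get_obs(); print(o)
for n in("scene","top"):
    c=env.read_camera(n); cv2.imwrite(f"pics/{n}0.png",c["image"][:,:,::-1]); print(n,c["fx"],c["fy"],c["cx"],c["cy"],c["k1"]); print(np.round(c["cam_to_world"],4))
E
```

```text
pics
{'time_s': 0.0, 'qpos': array([69.16087497, 18.43949961, -4.01308734, 83.17552722,  1.2959984 ,
       78.54103331, -3.26103024]), 'joint_velocities': array([ 0.05171953,  0.08231764, -0.01437817, -0.04066468,  0.00157235,
        0.05116675,  0.02351669]), 'effort': array([-6.21760573e-04, -4.91283453e+01, -4.04180093e-01, -3.12522554e+01,
       -6.37133187e-02,  4.36752336e-02,  1.65656352e-04]), 'tool_pos': array([ 0.23946742, -0.60361816,  0.19275078]), 'tool_rot': array([-9.01107703e+01, -7.55532147e-03, -1.58354255e+02]), 'force': array([ 0.64452377,  0.46166403, -1.34942379]), 'wrist_torque': array([-0.01467687,  0.04604905, -0.02178265]), 'grip_width': 0.08682250370188785}
scene 488.6137673527208 488.6137673527208 315.78483919091786 235.7403620744748 -0.13755242720980018
[[ 0.0749 -0.5555  0.8281  1.2328]
 [ 0.9971  0.0286 -0.071  -0.0732]
 [ 0.0157  0.831   0.556   0.5718]
 [ 0.      0.      0.      1.    ]]
top 477.4555577191428 477.4555577191428 315.3336670048343 243.9530471341648 -0.028443751695751588
[[ 0.0058  0.9985 -0.0548  0.4988]
 [-0.9997  0.0044 -0.024  -0.0166]
 [-0.0237  0.0549  0.9982  0.9805]
 [ 0.      0.      0.      1.    ]]
```

View pics/scene0.png

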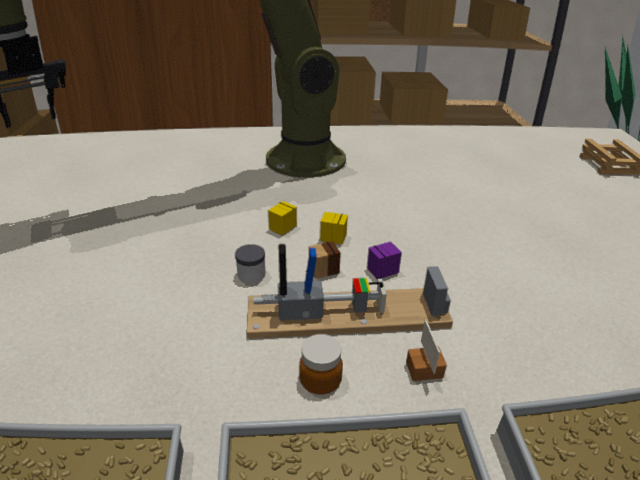

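View pics/top0.png

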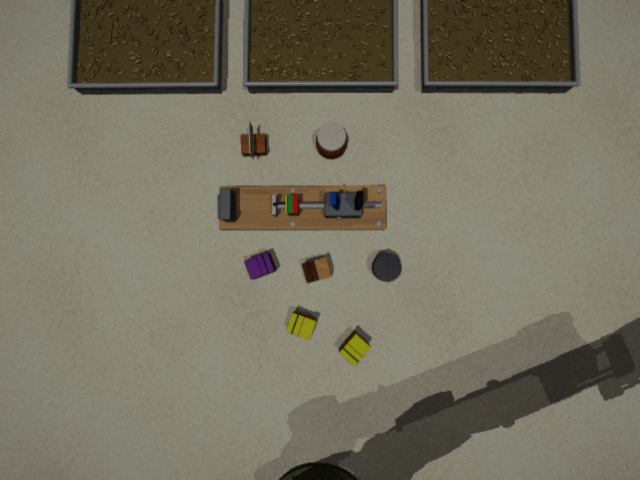

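Scene: the clamp runs along +y, with its handle at top (360,200) and the fixed jaw at (228,205). What could be taken for the block, in top pixels:
- two-tone block (317,269)
- purple look-alike (260,265)
- yellow look-alikes (302,325) and (354,348)
- card stand's wooden foot (254,145)

The light and dark block at (317,269) fits the description. I'll check it in a close crop.

```bash
cat > h.py <<'E'
from cell import env
import cv2,numpy as np
def cam(n): return env.read_camera(n)
def ray(c,u,v):
    K=np.array([[c["fx"],0,c["cx"]],[0,c["fy"],c["cy"]],[0,0,1.]])
    p=cv2.undistortPoints(np.array([[[u,v]]],float),K,np.array([c["k1"],0,0,0.]))[0,0]
    M=c["cam_to_world"]; d=M[:3,:3]@np.array([p[0],-p[1],-1]); return M[:3,3],d
def onz(c,u,v,z):
    o,d=ray(c,u,v); return o+d*(z-o[2])/d[2]
def proj(c,P):
    M=c["cam_to_world"]; q=M[:3,:3].T@(np.asarray(P,float)-M[:3,3]); a,b=q[0]/-q[2],-q[1]/-q[2]
    s=1+c["k1"]*(a*a+b*b); return c["cx"]+c["fx"]*a*s,c["cy"]+c["fy"]*b*s
def crop(c,u0,u1,v0,v1,s,fn): cv2.imwrite(fn,cv2.resize(c["image"][v0:v1,u0:u1,::-1],None,fx=s,fy=s,interpolation=cv2.INTER_CUBIC))
E
python3 - <<'E'
from h import *
t=cam("top"); s=cam("scene")
crop(t,210,400,175,290,4,"pics/t1.png"); crop(s,240,460,235,340,3.5,"pics/s1.png")
E
```

```text
(no output)
```

View pics/t1.png

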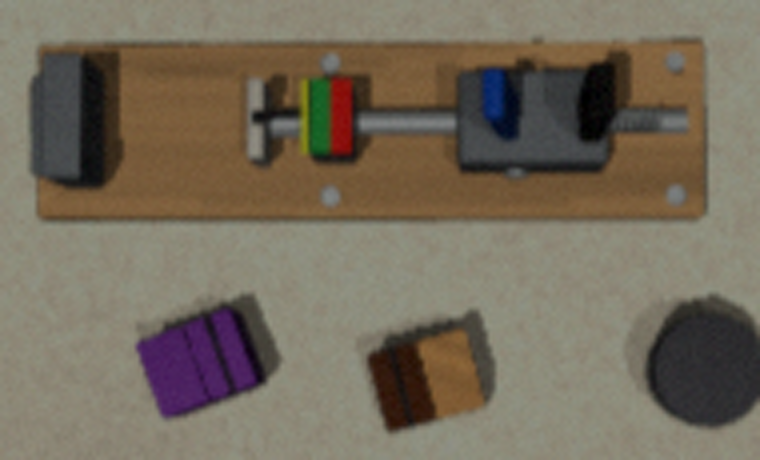

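View pics/s1.png

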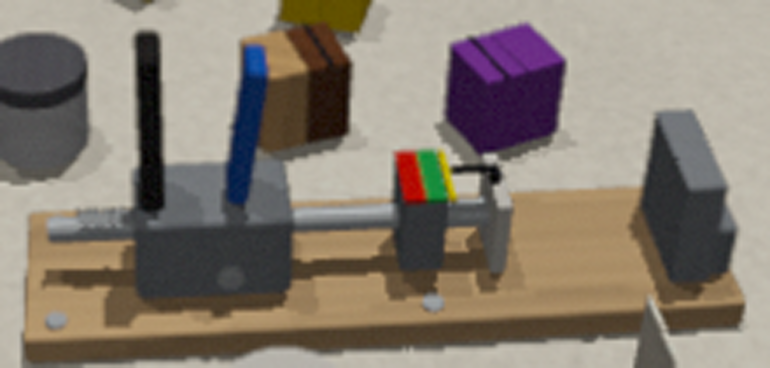

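The crop confirms it: the block is light and dark wood with a seam. Now I'll measure it and the clamp.

```bash
cat > meas.py <<'E'
from h import *
def block(t,box,z=0.05,save=None):
    u0,u1,v0,v1=box; im=t["image"][v0:v1,u0:u1]
    im=cv2.resize(im,None,fx=4,fy=4,interpolation=cv2.INTER_CUBIC)
    hsv=cv2.cvtColor(im,cv2.COLOR_RGB2HSV)
    m=((hsv[...,1]>105)).astype(np.uint8)*255
    m=cv2.morphologyEx(m,cv2.MORPH_CLOSE,np.ones((9,9)));m=cv2.morphologyEx(m,cv2.MORPH_OPEN,np.ones((9,9)))
    cs,_=cv2.findContours(m,cv2.RETR_EXTERNAL,cv2.CHAIN_APPROX_NONE); c=max(cs,key=cv2.contourArea)
    if save: cv2.drawContours(im,[c],-1,(0,255,0),1); cv2.imwrite(save,im[:,:,::-1])
    P=np.array([onz(t,u0+(q[0][0]+.5)/4-.5,v0+(q[0][1]+.5)/4-.5,z)[:2] for q in c])
    return cv2.minAreaRect((P*1000).astype(np.float32)),P
E
python3 - <<'E'
from meas import *
t=cam("top")
print("block",block(t,(296,340,248,292),.05,"pics/mb.png")[0])
print("board",block(t,(213,395,180,236),.016,"pics/mc.png")[0])
for n,(a,b) in dict(c1=(40,44),c2=(703,40),c3=(706,216),c4=(40,218)).items():
    print(n,onz(t,210+(a+.5)/4-.5,175+(b+.5)/4-.5,.016))
# block corners
for (a,b) in [(368,355),(468,328),(488,402),(390,430)]: print(onz(t,210+(a+.5)/4-.5,175+(b+.5)/4-.5,.05))
E
```

```text
block ((500.7397766113281, 3.8962326049804688), (40.23793411254883, 49.54991149902344), 15.36343765258789)
board ((626.5934448242188, 34.001190185546875), (89.24879455566406, 337.9518127441406), 0.32102853059768677)
c1 [0.67065425 0.20361161 0.016     ]
c2 [ 0.67315532 -0.1350917   0.016     ]
c3 [ 0.5834173  -0.13634166  0.016     ]
c4 [0.58116381 0.2020256  0.016     ]
[0.51184427 0.03231498 0.05      ]
[ 0.52525213 -0.0163477   0.05      ]
[ 0.48933149 -0.02622829  0.05      ]
[0.4754571  0.02134334 0.05      ]
```

```bash
python3 -c "
import cv2,numpy as np
a=cv2.imread('pics/mb.png');b=cv2.imread('pics/mc.png');h=np.zeros((a.shape[0]+b.shape[0],max(a.shape[1],b.shape[1]),3),np.uint8);h[:a.shape[0],:a.shape[1]]=a;h[a.shape[0]:,:b.shape[1]]=b;cv2.imwrite('pics/mm.png',h)"
```

```text
(no output)
```

View pics/mm.png

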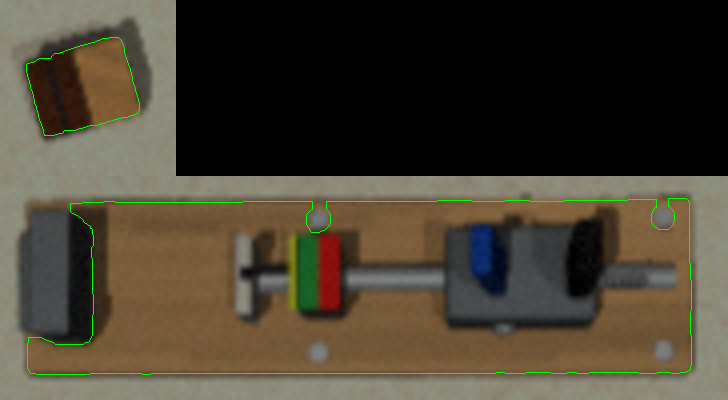

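```bash
python3 - <<'E'
from h import *
t=cam("top"); s=cam("scene")
print("pad top front (clamp x ~ y-.034)",onz(t,210+248/4,175+120/4,.063))
print("fixed jaw face",onz(t,210+82/4,175+70/4,.076))
print("trig top",onz(t,210+494/4,175+90/4,.138),"handle top",onz(t,210+603/4,175+95/4,.146))
for n,u,v,z in [("stand",254,145,.03),("jar",332,133,.065),("tin",387,265,.052),("purple",258,266,.05),("y1",302,325,.05)]: print(n,onz(t,u,v,z))
# cross-check in scene: predicted block top corners & fixed jaw
c,w=np.array([.5007,.0039]),np.radians(105.4)
ax=np.array([np.cos(w),np.sin(w)]);ay=np.array([-ax[1],ax[0]])
im=s["image"][:,:,::-1].copy(); im=cv2.resize(im,None,fx=3,fy=3)
for a in(-.025,.025):
  for b in(-.02,.02):
    for z in (0,.05):
      u,v=proj(s,[*(c+a*ax+b*ay),z]); cv2.circle(im,(int(3*u+1),int(3*v+1)),3,(0,255,0),-1)
for X,Y,Z in [(-.115,0,.146),(-.103,0,.146),(-.069,0,.115),(-.059,0,.115),(.135,.03,.076),(.135,-.03,.076),(-.17,.045,.016),(.17,-.045,.016),(-.17,-.045,.016),(.17,.045,.016)]:
  th=np.radians(90.35); P=[.627+np.cos(th)*X-np.sin(th)*Y,.034+np.sin(th)*X+np.cos(th)*Y,Z]
  u,v=proj(s,P); cv2.circle(im,(int(3*u+1),int(3*v+1)),3,(255,0,255),-1)
cv2.imwrite("pics/chk.png",im[600:1050,700:1400])
E
```

```text
pad top front (clamp x ~ y-.034) [0.62442889 0.08996177 0.063     ]
fixed jaw face [0.6466496  0.16864142 0.076     ]
trig top [ 0.62782576 -0.02811617  0.138     ] handle top [ 0.62450723 -0.07586971  0.146     ]
stand [0.75131106 0.13180107 0.03      ]
jar [ 0.76557707 -0.02577559  0.065     ]
tin [ 0.50954313 -0.13340061  0.052     ]
purple [0.50624163 0.11760732 0.05      ]
y1 [0.39253006 0.03073292 0.05      ]
```

View pics/chk.png

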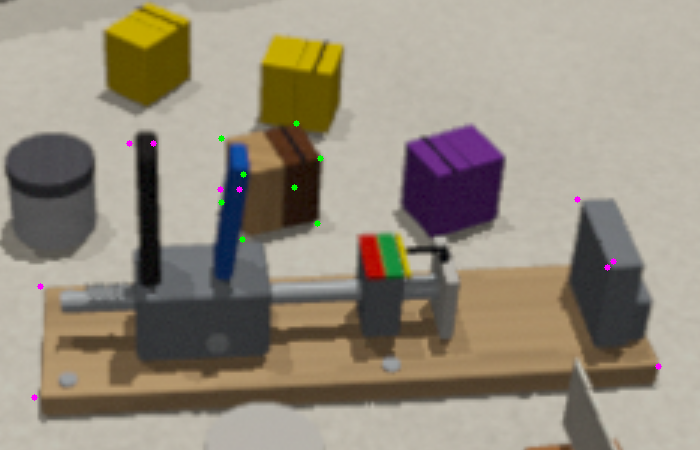

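The two views disagree by up to about 4 mm along y, which is within twice the calibration error. I'll hover over the block and check the fingers against it directly.

```bash
python3 -m pendant '[0.33,0.76,-0.05,0,0,0.42,87,0.33,0.76,-0.05,0,0,0.42,87,0.33,0.76,-0.05,0,0,0.42,87,0.33,0.76,-0.05,0,0,0.42,87,0.33,0.76,-0.05,0,0,0.42,87,0.33,0.76,-0.05,0,0,0.42,87,0.33,0.76,-0.05,0,0,0.42,87,0.33,0.76,-0.05,0,0,0.42,87,0.33,0.76,-0.05,0,0,0.42,87,0.33,0.76,-0.05,0,0,0.42,87]' 40
python3 -m pendant '[0.33,0.76,-0.05,0,0,0.42,87,0.33,0.76,-0.05,0,0,0.42,87,0.33,0.76,-0.05,0,0,0.42,87,0.33,0.76,-0.05,0,0,0.42,87,0.33,0.76,-0.05,0,0,0.42,87,0.33,0.76,-0.05,0,0,0.42,87,0.33,0.76,-0.05,0,0,0.42,87,0.33,0.76,-0.05,0,0,0.42,87,0.28,0.74,-0.05,0,0,0.42,87,0.26,0.74,-0.05,0,0,0.42,87]'
python3 -m pendant '[0,0,-0.8,0,0,0,87,0,0,-0.7,0,0,0,87,0,0,0,0,0,0,87]'
python3 - <<'E'
from h import *
t=cam("top"); s=cam("scene")
crop(t,230,410,180,310,4,"pics/t2.png"); crop(s,240,440,190,330,3.5,"pics/s2.png")
o=env.get_obs();print(o["tool_pos"],o["tool_rot"])
E
```

```text
time_s: 1.6
tool_pos: [0.3726, -0.2982, 0.1738]
tool_rot: [-90.0, -0.0, -116.1]
force: [0.5, -0.3, -0.3]
grip_width: 0.087
time_s: 2.85
tool_pos: [0.4997, 0.0042, 0.1537]
tool_rot: [-90.0, 0.0, -74.1]
force: [0.5, 0.8, 0.9]
grip_width: 0.0867
time_s: 3.22
tool_pos: [0.4973, 0.0033, 0.0919]
tool_rot: [-90.2, 0.1, -74.2]
force: [1.1, -0.0, -0.4]
grip_width: 0.0868
[0.49950554 0.00287816 0.0944447 ] [-8.99695567e+01  2.11433093e-02 -7.42810416e+01]
```

View pics/t2.png

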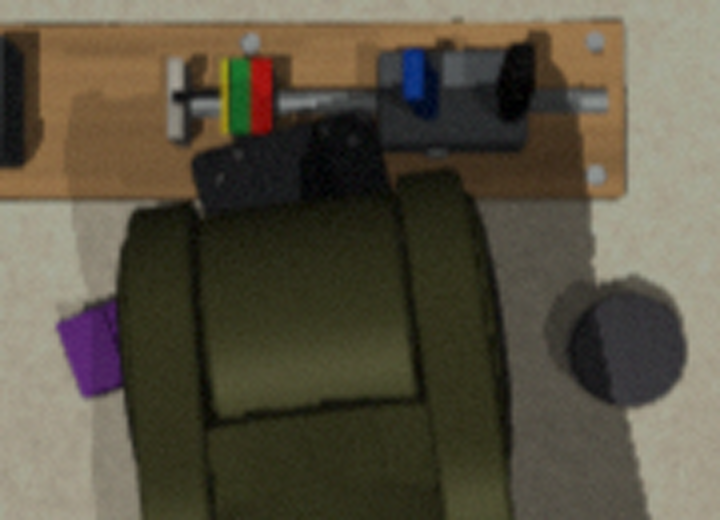

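View pics/s2.png

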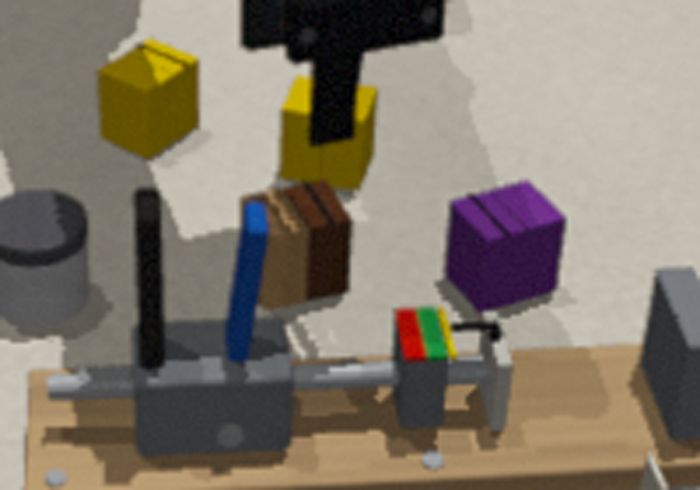

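```bash
python3 - <<'E'
from h import *
s=cam("scene");o=env.get_obs();p=o["tool_pos"];print(p)
R=__import__("scipy.spatial.transform",fromlist=["Rotation"]).Rotation.from_euler("xyz",o["tool_rot"],degrees=True).as_matrix()
for k in (-1,1):
  for d in(.0435,.0585):
   for w in(-.0095,.0095):
    u,v=proj(s,p+R[:,2]*k*d+R[:,0]*w); print(k,d,w,round((u-240+.5)*3.5),round((v-190+.5)*3.5))
E
```

```text
[0.50000559 0.0026494  0.09501288]
-1 0.0435 -0.0095 281 92
-1 0.0435 0.0095 247 98
-1 0.0585 -0.0095 271 78
-1 0.0585 0.0095 238 84
1 0.0435 -0.0095 342 178
1 0.0435 0.0095 306 185
1 0.0585 -0.0095 353 195
1 0.0585 0.0095 317 202
```

```bash
python3 - <<'E'
from h import *
s=cam("scene");print(env.get_obs()["time_s"])
crop(s,220,420,100,280,4,"pics/s3.png")
E
```

```text
3.425
```

View pics/s3.png

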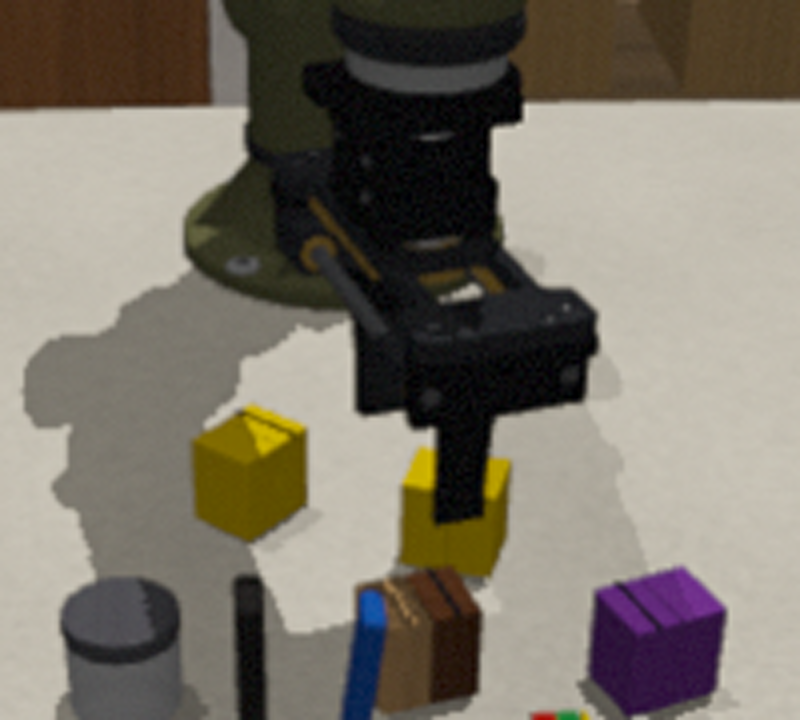

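```bash
python3 - <<'E'
from h import *
s=cam("scene");o=env.get_obs();p=o["tool_pos"];print(p,o["qpos"])
R=__import__("scipy.spatial.transform",fromlist=["Rotation"]).Rotation.from_euler("xyz",o["tool_rot"],degrees=True).as_matrix()
print(np.round(R,3))
f=lambda P:[round(float(a-b)*4) for a,b in zip(proj(s,P),(219.5,99.5))]
for w in(-.0375,.0375): print("body front bottom",f(p+R[:,2]*.095+R[:,0]*w-R[:,1]*.07))
for d in (.03,.0435,.05,.0585):
  for z in(0,.02,.03,.04): print(d,z,f(p+R[:,2]*d+[0,0,z]))
E
```

```text
[0.50011234 0.00229549 0.09522195] [ 34.80917223   7.09383053 -40.17412175 110.07711878   5.10157409
  64.44254166   8.31413595]
[[ 0.27   0.002  0.963]
 [-0.963 -0.     0.27 ]
 [ 0.001 -1.     0.002]]
body front bottom [591, 474]
body front bottom [414, 506]
0.03 0 [438, 551]
0.03 0.02 [440, 513]
0.03 0.03 [440, 493]
0.03 0.04 [441, 473]
0.0435 0 [449, 568]
0.0435 0.02 [451, 529]
0.0435 0.03 [452, 509]
0.0435 0.04 [453, 489]
0.05 0 [455, 576]
0.05 0.02 [457, 537]
0.05 0.03 [458, 517]
0.05 0.04 [458, 497]
0.0585 0 [462, 586]
0.0585 0.02 [464, 547]
0.0585 0.03 [465, 527]
0.0585 0.04 [466, 507]
```

```bash
python3 - <<'E'
from h import *
from scipy.spatial.transform import Rotation as Ro
s=cam("scene")
p=np.array([.2395,-.6036,.1928]);R=Ro.from_euler("xyz",[-90.1,0,-158.35],degrees=True).as_matrix()
for k in(-1,1):
  for d in(.0435,.0585): print(k,d,proj(s,p+R[:,2]*k*d))
im=cv2.imread("pics/scene0.png")[20:150,0:110]; cv2.imwrite("pics/z.png",cv2.resize(im,None,fx=5,fy=5))
E
```

```text
-1 0.0435 (np.float64(54.50577370643282), np.float64(129.52455212093966))
-1 0.0585 (np.float64(61.45081797550327), np.float64(128.24556168255424))
1 0.0435 (np.float64(13.977277824585656), np.float64(137.28921908535062))
1 0.0585 (np.float64(6.973678593908687), np.float64(138.68834982276366))
```

View pics/z.png

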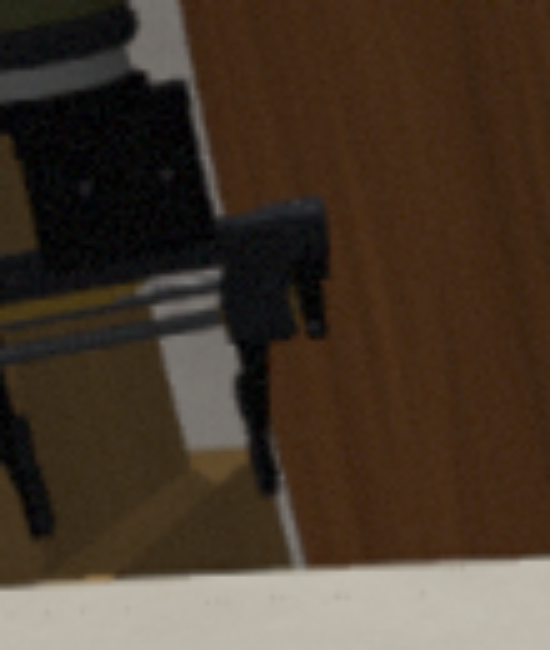

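```bash
python3 - <<'E'
from h import *
s=cam("scene");t=cam("top")
def tri(a,b):
    o1,d1=ray(s,*a);o2,d2=ray(t,*b)
    d1/=np.linalg.norm(d1);d2/=np.linalg.norm(d2)
    k=np.linalg.lstsq(np.c_[d1,-d2],o2-o1,rcond=None)[0]
    P,Q=o1+k[0]*d1,o2+k[1]*d2; return (P+Q)/2,np.linalg.norm(P-Q)
print(tri((367.5,174),(278.7,218.7)));print(tri((322,183.7),(323.7,208.7)))
# static check: tin top centre, block top corner, handle top
print("board right-front corner",tri((457.,322.),(219.6,185.7)))
print(env.get_obs()["tool_pos"])
E
```

```text
(array([0.57853916, 0.05893152, 0.24203227]), np.float64(0.0009344847981212036))
(array([ 0.59514509, -0.011155  ,  0.23580004]), np.float64(0.0006491713321884636))
board right-front corner (array([0.67167396, 0.20769032, 0.01527663]), np.float64(0.007739844295960175))
[0.49957813 0.00209838 0.09474018]
```

The gripper's x and y agree with the state. Its visible tips look about 29 mm higher than the state's z, so I'll go down in stages and watch that.

```bash
python3 -m pendant '[0.03,0.08,-0.4,0,0,0,87,0,0,-0.4,0,0,0,87,0,0,-0.4,0,0,0,87,0,0,-0.4,0,0,0,87,0,0,-0.2,0,0,0,87,0,0,0,0,0,0,87]'
python3 - <<'E'
from h import *
s=cam("scene");print(env.get_obs()["tool_pos"],env.get_obs()["force"])
crop(s,240,440,170,320,4,"pics/s4.png")
E
```

```text
time_s: 4.38
tool_pos: [0.4996, 0.0055, 0.0211]
tool_rot: [-90.1, 0.0, -74.3]
force: [-0.5, 1.1, -0.4]
grip_width: 0.087
[0.50020007 0.00549976 0.02178009] [ 0.02373121  1.39226861 -0.22657028]
```

View pics/s4.png

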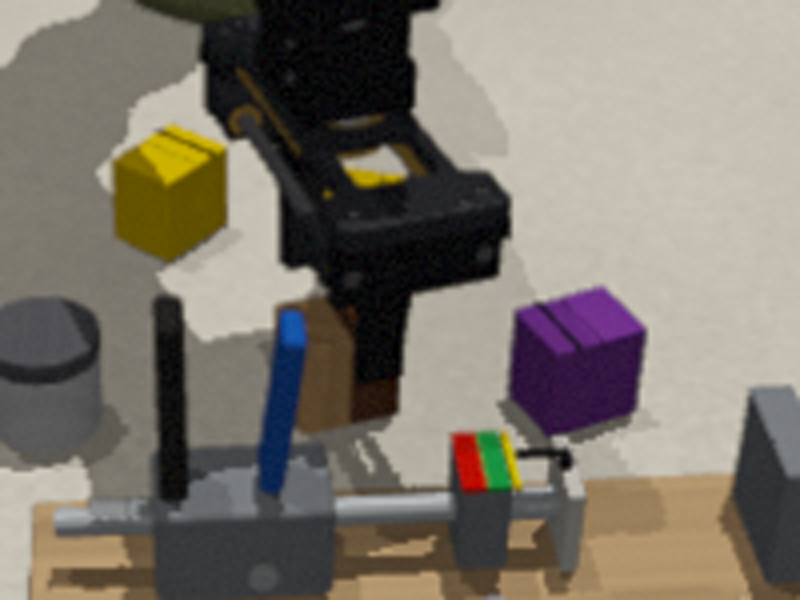

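```bash
python3 -m pendant '[0,-0.04,-0.15,0,0,0,87,0,-0.03,-0.15,0,0,0,87,0,0,0,0,0,0,87]'
python3 -m pendant '[0,0,-0.07,0,0,0,87,0,0,0,0,0,0,87,0,0,0,0,0,0,87]'
python3 -m pendant '[0,0,-0.06,0,0,0,87,0,0,0,0,0,0,87,0,0,0,0,0,0,87]'
python3 - <<'E'
from h import *
s=cam("scene");print(env.get_obs()["tool_pos"],env.get_obs()["force"])
crop(s,240,440,170,320,4,"pics/s5.png")
E
```

```text
time_s: 4.8
tool_pos: [0.4997, 0.0024, 0.0094]
tool_rot: [-90.0, 0.0, -74.4]
force: [0.2, 0.3, -0.1]
grip_width: 0.0866
time_s: 5.18
tool_pos: [0.5002, 0.0027, 0.0072]
tool_rot: [-90.0, -0.0, -74.3]
force: [0.4, -0.6, 0.3]
grip_width: 0.087
time_s: 5.55
tool_pos: [0.5002, 0.0026, 0.0047]
tool_rot: [-90.0, -0.0, -74.4]
force: [-0.4, -0.0, 0.3]
grip_width: 0.087
[0.50015754 0.0026336  0.00469565] [-0.30203408  0.0293278   0.39166407]
```

View pics/s5.png

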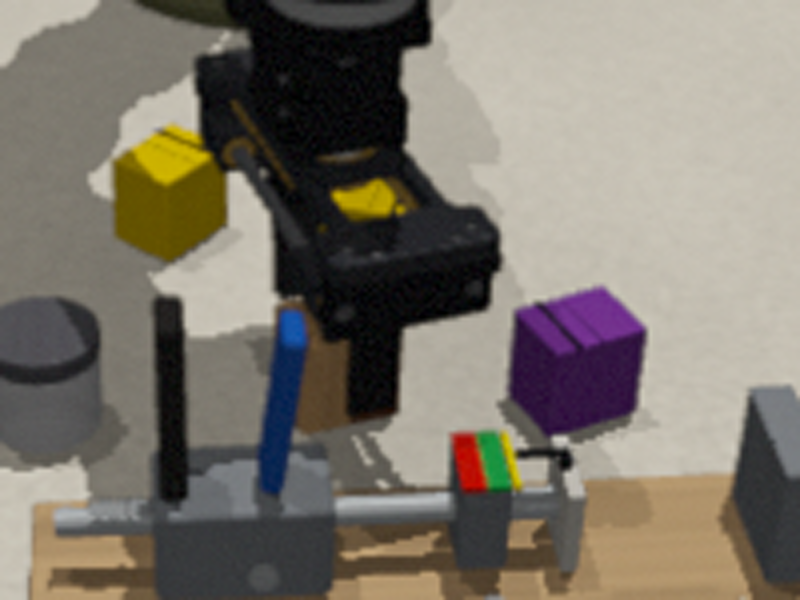

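```bash
python3 -m pendant '[0,0,-0.06,0,0,0,87,0,0,0,0,0,0,87,0,0,0,0,0,0,87]'
python3 -m pendant '[0,0,-0.06,0,0,0,87,0,0,0,0,0,0,87,0,0,0,0,0,0,87]'
python3 -m pendant '[0,0,-0.06,0,0,0,87,0,0,0,0,0,0,87,0,0,0,0,0,0,87]'
```

```text
time_s: 5.98
tool_pos: [0.5002, 0.0026, 0.0023]
tool_rot: [-90.0, 0.0, -74.4]
force: [0.6, -0.6, -0.3]
grip_width: 0.087
time_s: 6.35
tool_pos: [0.5002, 0.0027, -0.0001]
tool_rot: [-90.0, 0.0, -74.3]
force: [0.3, 0.4, -0.4]
grip_width: 0.087
time_s: 6.72
tool_pos: [0.5001, 0.0026, -0.0026]
tool_rot: [-90.0, -0.0, -74.4]
force: [0.9, -0.2, -0.3]
grip_width: 0.087
```

The state's z is below 0 with no contact, which confirms that its z reads about 29 mm low. I'll go a little lower and grip.

```bash
python3 -m pendant '[0,0,-0.06,0,0,0,87,0,0,0,0,0,0,87,0,0,-0.06,0,0,0,87,0,0,0,0,0,0,87]'
python3 - <<'E'
from h import *
s=cam("scene");print(env.get_obs()["tool_pos"],env.get_obs()["force"])
crop(s,240,440,170,320,4,"pics/s6.png")
E
python3 -m pendant '[0,0,0,0,0,0,50,0,0,0,0,0,0,30,0,0,0,0,0,0,30,0,0,0,0,0,0,30,0,0,0,0,0,0,30,0,0,0,0,0,0,30,0,0,0,0,0,0,30,0,0,0,0,0,0,30]' 25
```

```text
time_s: 7.22
tool_pos: [0.5, 0.0026, -0.0075]
tool_rot: [-90.0, 0.0, -74.4]
force: [0.5, -0.7, -0.2]
grip_width: 0.0871
[ 0.50002317  0.00263158 -0.00743637] [ 0.44136608  0.18045047 -0.22592985]
time_s: 8.28
tool_pos: [0.5001, 0.0026, -0.0073]
tool_rot: [-90.0, -0.0, -74.4]
force: [-0.6, -0.6, 1.1]
grip_width: 0.0398
```

View pics/s6.png

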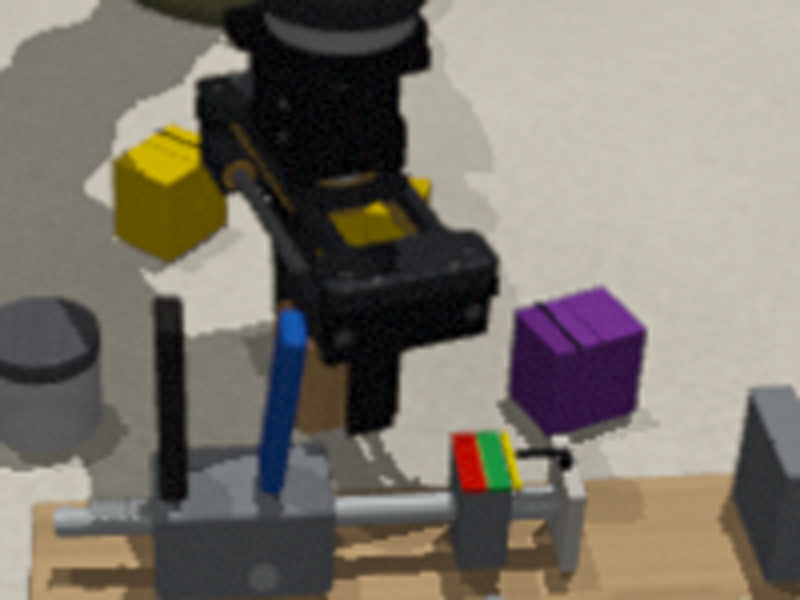

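Block gripped at 39.8 mm wide. Lifting it and moving over the seat.

```bash
python3 -m pendant '[0,0,0.25,0,0,0,30,0,0,0.5,0,0,0,30,0,0,0.75,0,0,0,30,0,0,0.75,0,0,0,30,0,0,0.75,0,0,0,30,0,0,0,0,0,0,30]'
python3 -m pendant '[0.4,0.42,0,0,0,-0.19,30,0.4,0.42,0,0,0,-0.19,30,0.4,0.42,0,0,0,-0.19,30,0.4,0.42,0,0,0,-0.19,30,0.4,0.42,0,0,0,-0.19,30,0.4,0.42,0,0,0,-0.19,30,0.4,0.42,0,0,0,-0.19,30,0.36,0.42,0,0,0,-0.2,30,0,0,0,0,0,0,30,0,0,0,0,0,0,30]'
python3 - <<'E'
from h import *
s=cam("scene");t=cam("top");o=env.get_obs();print(o["tool_pos"],o["tool_rot"],o["force"])
crop(s,280,480,200,340,4,"pics/s7.png");crop(t,200,400,160,300,4,"pics/t7.png")
E
```

```text
time_s: 9.02
tool_pos: [0.5022, 0.0027, 0.1154]
tool_rot: [-89.7, -0.1, -74.4]
force: [-0.7, 0.3, -1.1]
grip_width: 0.0398
time_s: 10.28
tool_pos: [0.6256, 0.1363, 0.1116]
tool_rot: [-90.1, -0.1, -89.6]
force: [-1.1, -0.2, -2.0]
grip_width: 0.0401
[0.62597071 0.13577868 0.11220282] [-9.00507983e+01 -5.91854302e-02 -8.96922665e+01] [ 0.22547537 -0.38030705 -0.4168432 ]
```

View pics/s7.png

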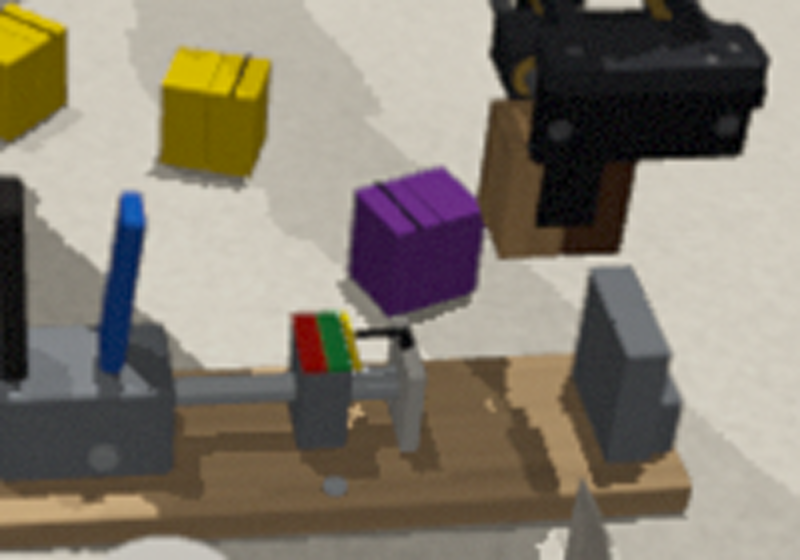

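View pics/t7.png

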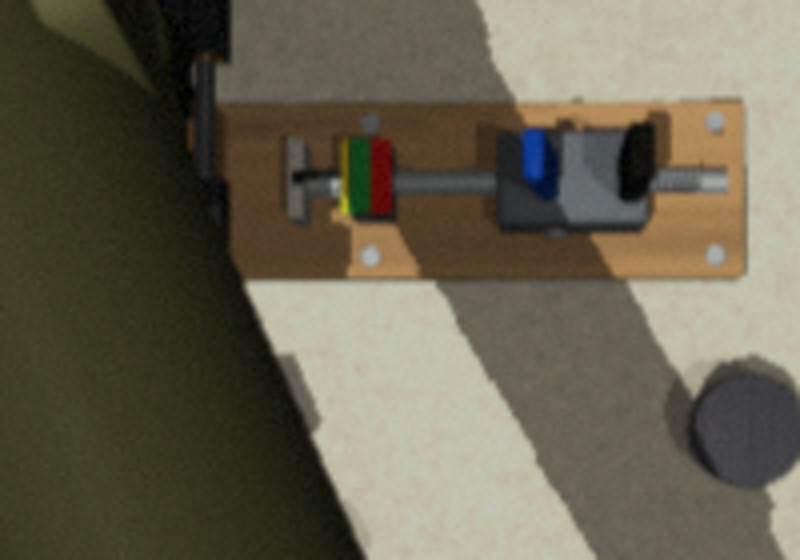

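```bash
python3 - <<'E'
from h import *
s=cam("scene")
g=lambda a,b,z:np.round(onz(s,280+(a+.5)/4-.5,200+(b+.5)/4-.5,z)*1000,1)
for z in(.115,.12,.125): print("block BR",g(619,252,z),"BL",g(500,257,z))
print("jaw front-left top",g(624,358,.076),"back-left",g(590,268,.076),"bottom front",g(611,460,.016))
print("board right front",g(689,490,.016),"board back right?",g(576,355,.016))
print("pad front top front corner",g(424,368,.063),"bottom",g(416,448,.021))
E
```

```text
block BR [638.  166.2 115. ] BL [638.4 117.9 115. ]
block BR [644.5 163.5 120. ] BL [644.9 115.8 120. ]
block BR [651.  160.9 125. ] BL [651.4 113.7 125. ]
jaw front-left top [656.5 169.3  76. ] back-left [597.5 171.   76. ] bottom front [651.6 174.9  16. ]
board right front [671.9 202.7  16. ] board back right? [583.3 177.4  16. ]
pad front top front corner [642.2  92.1  63. ] bottom [643.9  92.6  21. ]
```

In the scene view the jaw face is at y = 0.170, which puts the clamp origin at (0.627, 0.035). The held block spans y 0.115 to 0.163, so it's centred at clamp x ≈ 0.104, with 7 mm to the jaw and 23 mm to the pad. Lowering it now; the bed should be at about z = 0.0087 in the state's reading.

```bash
python3 -m pendant '[0,0,-0.3,0,0,0,30,0,0,-0.5,0,0,0,30,0,0,-0.5,0,0,0,30,0,0,-0.5,0,0,0,30,0,0,-0.4,0,0,0,30,0,0,-0.25,0,0,0,30,0,0,-0.1,0,0,0,30,0,0,0,0,0,0,30,0,0,0,0,0,0,30]'
python3 -m pendant '[0,0,-0.02,0,0,0,30,0,0,0,0,0,0,30,0,0,0,0,0,0,30]'
python3 -m pendant '[0,0,-0.02,0,0,0,30,0,0,0,0,0,0,30,0,0,0,0,0,0,30]'
```

```text
time_s: 11.55
tool_pos: [0.6271, 0.1372, 0.0115]
tool_rot: [-89.9, 0.0, -89.7]
force: [0.3, 0.3, 0.3]
grip_width: 0.0402
time_s: 11.92
tool_pos: [0.6266, 0.137, 0.01]
tool_rot: [-90.0, -0.0, -89.7]
force: [-1.6, -0.6, -1.1]
grip_width: 0.0395
time_s: 12.3
tool_pos: [0.6265, 0.137, 0.0091]
tool_rot: [-90.0, -0.0, -89.7]
force: [-1.0, 0.2, -0.7]
grip_width: 0.0399
```

```bash
python3 -m pendant '[0,0,-0.025,0,0,0,30,0,0,0,0,0,0,30,0,0,0,0,0,0,30]'
python3 - <<'E'
from h import *
s=cam("scene");o=env.get_obs();print(o["tool_pos"],o["force"])
crop(s,280,480,200,340,4,"pics/s8.png")
E
```

```text
time_s: 12.68
tool_pos: [0.6267, 0.1371, 0.0087]
tool_rot: [-90.0, -0.0, -89.7]
force: [-2.2, -1.4, 5.9]
grip_width: 0.0398
[0.62667968 0.1370362  0.00871598] [-1.46698877 -1.6343393   6.15590137]
```

View pics/s8.png

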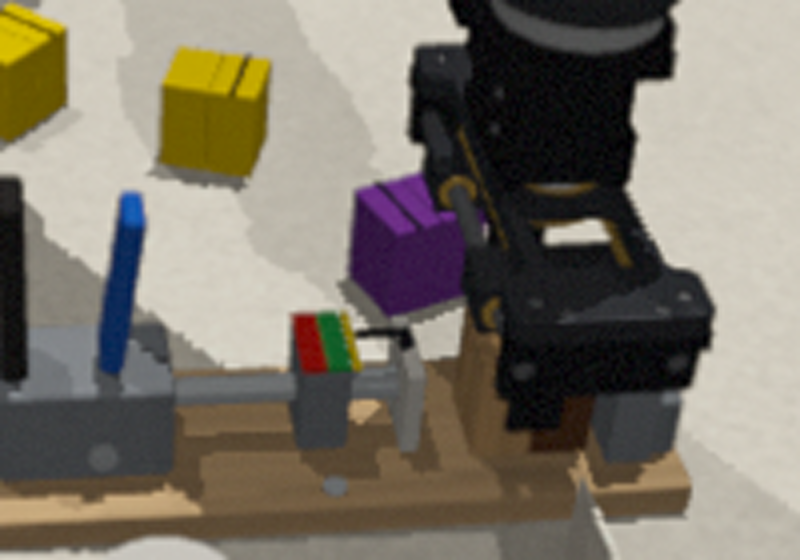

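A contact force of 6 N came at the predicted height, so the block is on the bed. Releasing and lifting straight up.

```bash
python3 -m pendant '[0,0,0,0,0,0,46,0,0,0,0,0,0,56,0,0,0,0,0,0,66,0,0,0,0,0,0,66,0,0,0,0,0,0,66]'
python3 -m pendant '[0,0,0.15,0,0,0,66,0,0,0.4,0,0,0,66,0,0,0.7,0,0,0,66,0,0,0.9,0,0,0,66,0,0,0.9,0,0,0,66,0,0,0.9,0,0,0,66,0,-0.6,0.4,0,0,0,66,0,-0.8,0,0,0,0,66,0,-0.8,0,0,0,0,66,0,-0.8,0,0,0,0,66]'
python3 - <<'E'
from h import *
s=cam("scene");t=cam("top");o=env.get_obs();print(o["tool_pos"],o["force"])
crop(s,280,480,200,340,4,"pics/s9.png");crop(t,200,400,160,300,4,"pics/t9.png")
E
```

```text
time_s: 13.35
tool_pos: [0.6265, 0.137, 0.008]
tool_rot: [-90.0, -0.0, -89.7]
force: [-0.3, -0.7, -1.0]
grip_width: 0.0654
time_s: 14.6
tool_pos: [0.6268, 0.0162, 0.1837]
tool_rot: [-89.9, -0.0, -89.6]
force: [-0.5, 0.6, 1.1]
grip_width: 0.0659
[0.6271218  0.01131097 0.18318351] [ 0.25175736 -0.61211421  0.5166935 ]
```

View pics/s9.png

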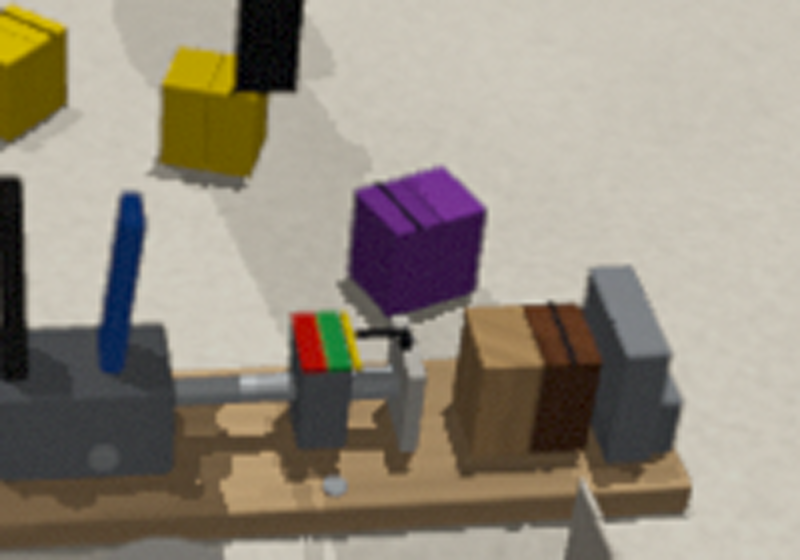

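View pics/t9.png

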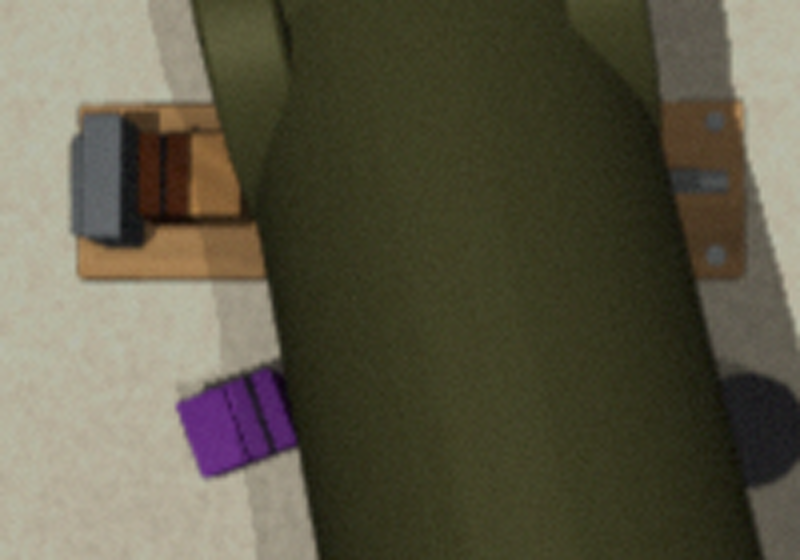

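```bash
python3 - <<'E'
from h import *
s=cam("scene")
g=lambda a,b,z:np.round(onz(s,280+(a+.5)/4-.5,200+(b+.5)/4-.5,z)*1000,1)
print("block top front L,R",g(481,368,.066),g(600,363,.066),"back L",g(465,306,.066))
print("bottom front L,R",g(468,462,.016),g(586,452,.016))
print(env.get_obs()["qpos"],env.get_obs()["time_s"])
E
```

```text
block top front L,R [647.2 114.1  66. ] [647.3 163.4  66. ] back L [607.3 116.   66. ]
bottom front L,R [648.5 114.2  16. ] [646.  165.5  16. ]
[ 26.74267251  19.88153993 -38.57378191  86.48735287  12.59457121
  77.94898872 -12.67698503] 14.75
```

Block is at clamp (0.104, 0.000) and square. Next I'll turn the gripper a quarter turn and move over the handle and trigger.

```bash
python3 -m pendant '[0,-0.18,0.05,0,0,0.9,87,0,-0.18,0.05,0,0,0.9,87,0,-0.18,0,0,0,0.9,87,0,-0.18,0,0,0,0.9,87,0,-0.18,0,0,0,0.9,87,0,-0.18,0,0,0,0.9,87,0,-0.18,0,0,0,0.9,87,0,-0.18,0,0,0,0.9,87,0,-0.18,0,0,0,0.9,87,0,-0.18,0,0,0,0.9,87]'
python3 -m pendant '[0,0,-0.4,0,0,0,87,0,0,0,0,0,0,87,0,0,0,0,0,0,87]'
python3 - <<'E'
from h import *
s=cam("scene");t=cam("top");o=env.get_obs();print(o["tool_pos"],o["tool_rot"],o["force"],o["qpos"])
crop(s,220,420,170,320,4,"pics/s10.png");crop(t,240,440,140,290,4,"pics/t10.png")
E
```

```text
time_s: 16.0
tool_pos: [0.6268, -0.053, 0.1871]
tool_rot: [-90.0, -0.1, 0.8]
force: [-0.9, 0.4, 0.3]
grip_width: 0.0867
time_s: 16.38
tool_pos: [0.6264, -0.054, 0.17]
tool_rot: [-90.0, 0.0, 0.3]
force: [-0.3, -0.5, 0.4]
grip_width: 0.0872
[ 0.62670858 -0.0543732   0.17039888] [-8.99928782e+01 -2.69996134e-02  3.43195760e-01] [-0.32192482  0.25380197  0.27216197] [ 42.25436906  24.36586701 -51.93556006  86.82234186  19.37353011
  78.23172635  79.18961046]
```

View pics/s10.png

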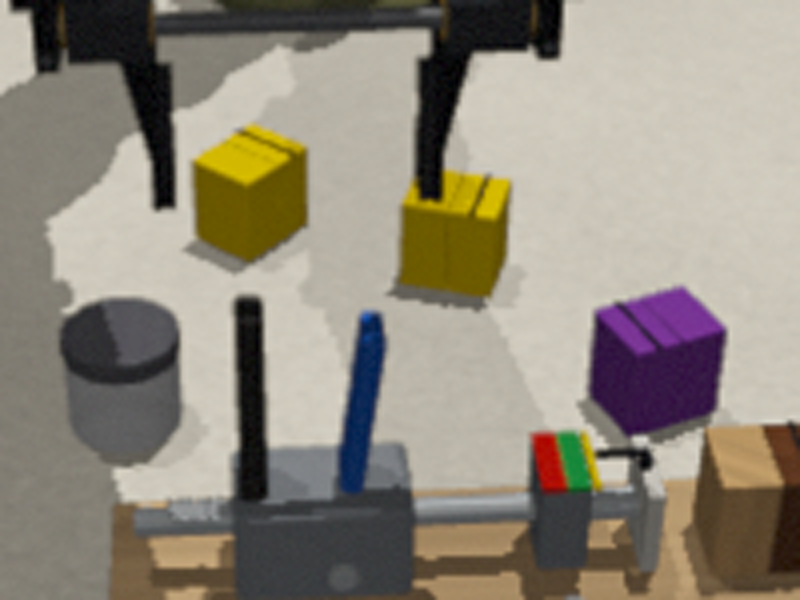

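View pics/t10.png

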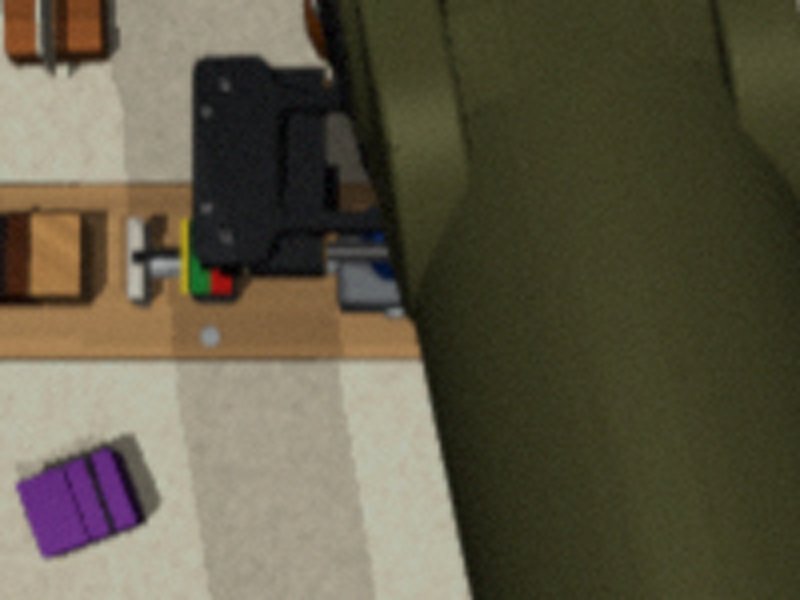

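```bash
python3 - <<'E'
from h import *
s=cam("scene")
def gx(a,b,X):
    o,d=ray(s,220+(a+.5)/4-.5,170+(b+.5)/4-.5); return np.round((o+d*(X-o[0])/d[0])*1000,1)
for n,a,b,X in [("Ltip in",174,208,.637),("Rtip in",418,198,.637),("Ltip out",153,208,.637),("Rtip out",442,198,.637),("handle top L",238,300,.640),("handle top R",262,300,.640),("trig top L",360,318,.639),("trig top R",384,318,.639),("trig R low",366,480,.639),("trig R mid",376,400,.639)]: print(n,gx(a,b,X))
E
```

```text
Ltip in [637.  -98.3 198.8]
Rtip in [637.  -10.5 200.2]
Ltip out [ 637.  -105.8  199. ]
Rtip out [637.   -1.8 200. ]
handle top L [640.  -76.4 159.9]
handle top R [640.  -67.6 159.6]
trig top L [639.  -31.2 149.4]
trig top R [639.  -22.2 149.1]
trig R low [639.  -28.1  70.5]
trig R mid [639.  -24.7 110.5]
```

```bash
python3 -m pendant '[0.02,-0.15,0,0,0,0,87,0,0,-0.3,0,0,0,87,0,0,-0.5,0,0,0,87,0,0,-0.5,0,0,0,87,0,0,-0.2,0,0,0,87,0,0,0,0,0,0,87]'
python3 - <<'E'
from h import *
s=cam("scene");o=env.get_obs();print(o["tool_pos"],o["tool_rot"],o["force"])
crop(s,220,420,170,320,4,"pics/s11.png")
E
```

```text
time_s: 17.27
tool_pos: [0.6268, -0.0608, 0.109]
tool_rot: [-90.0, 0.1, 0.4]
force: [0.2, 0.1, 0.4]
grip_width: 0.087
[ 0.62738361 -0.0608112   0.10992513] [-8.99781515e+01  7.52424930e-03  3.58576160e-01] [-1.17414094 -0.07214574  0.00992625]
```

View pics/s11.png

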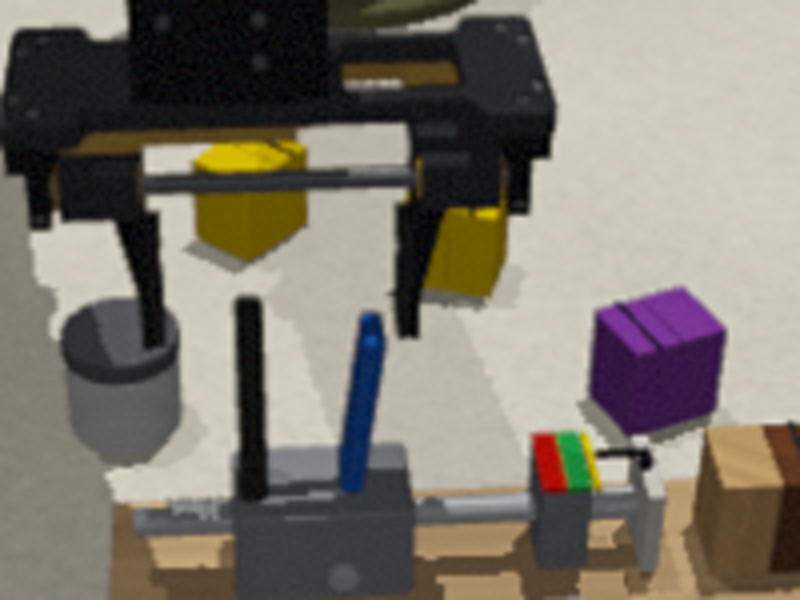

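```bash
python3 -m pendant '[0,0,-0.3,0,0,0,87,0,0,-0.4,0,0,0,87,0,0,-0.35,0,0,0,87,0,0,0,0,0,0,87,0,0,0,0,0,0,87]'
python3 - <<'E'
from h import *
s=cam("scene");t=cam("top");o=env.get_obs();print(o["tool_pos"],o["tool_rot"],o["force"])
crop(s,220,420,170,320,4,"pics/s12.png");crop(t,200,400,150,290,4,"pics/t12.png")
E
```

```text
time_s: 17.95
tool_pos: [0.6275, -0.0609, 0.0682]
tool_rot: [-90.0, -0.0, 0.4]
force: [0.2, -0.4, -1.1]
grip_width: 0.0872
[ 0.62782575 -0.06090848  0.06867224] [-8.99978412e+01 -5.91771961e-02  3.49890852e-01] [-0.24223778  0.0176996   0.68785251]
```

View pics/s12.png

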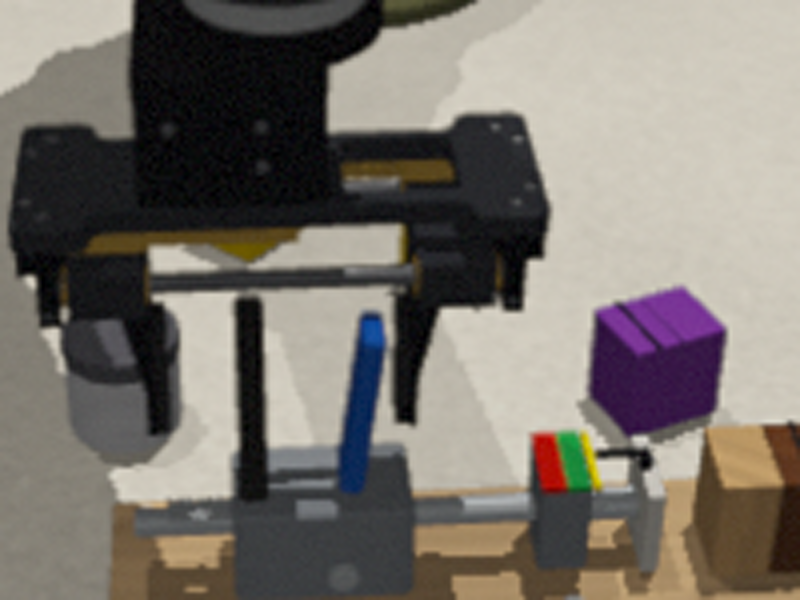

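View pics/t12.png

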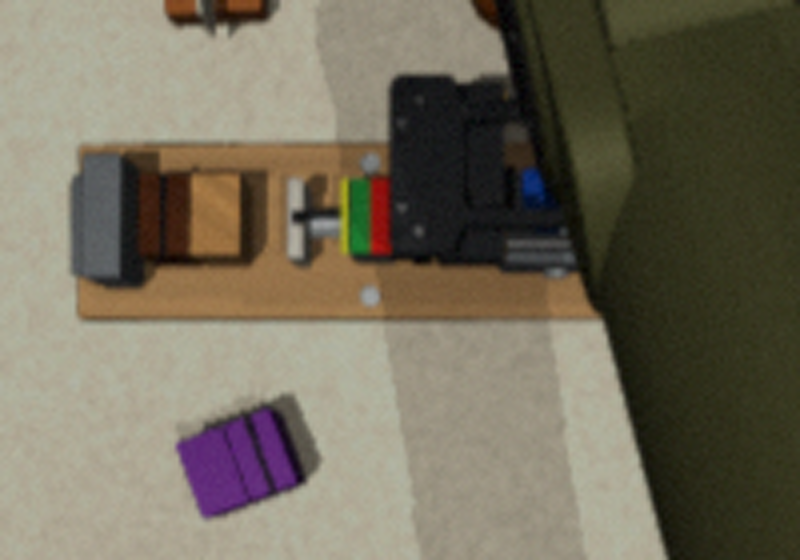

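Both views see the gauge clearly. I'll write a tracker for it, then make a first squeeze.

```bash
cat > g.py <<'E'
from h import *
import sys
def y_of(t,m,off,z):
    ys,xs=np.nonzero(m); 
    if len(xs)<30: return None
    return onz(t,off[0]+(xs.mean()+.5)/4-.5,off[1]+(ys.mean()+.5)/4-.5,z)[1]*1000
def gauge(tag=None):
    t=cam("top");o=(200,150);im=cv2.resize(t["image"][150:290,200:400],None,fx=4,fy=4,interpolation=cv2.INTER_CUBIC)
    h=cv2.cvtColor(im,cv2.COLOR_RGB2HSV).astype(int);H,S,V=h[...,0],h[...,1],h[...,2]
    row=np.zeros(H.shape,bool);row[172:262,100:420]=True
    gr=row&(H>45)&(H<75)&(S>150)&(V>50); rd=row&((H<4)|(H>174))&(S>190)&(V>60); ye=row&(H>24)&(H<34)&(S>150)&(V>80)
    wh=row&(S<60)&(V>95)
    n,l,st,ce=cv2.connectedComponentsWithStats(wh.astype(np.uint8))
    c=[i for i in range(1,n) if 8<st[i,2]<30 and st[i,3]>60]
    pw=l==c[0] if c else row&False
    # block light part
    r=dict(green=y_of(t,gr,o,.072),red=y_of(t,rd,o,.072),yel=y_of(t,ye,o,.072),pad=y_of(t,pw,o,.063))
    ob=env.get_obs();f=lambda v:None if v is None else round(float(v),1)
    print({k:f(v) for k,v in r.items()},"t",ob["time_s"],"F",np.round(ob["force"],1),"w",round(ob["grip_width"]*1000,1),"pos",np.round(ob["tool_pos"],4))
    if tag:
        s=cam("scene");a=im[100:320];b=cv2.resize(s["image"][230:320,260:460],None,fx=4,fy=4,interpolation=cv2.INTER_CUBIC)
        cv2.imwrite(f"pics/{tag}.png",np.vstack([a,b])[:,:,::-1])
if __name__=="__main__": gauge(sys.argv[1] if len(sys.argv)>1 else None)
E
python3 g.py
python3 -m pendant '[0,0,0,0,0,0,70,0,0,0,0,0,0,60,0,0,0,0,0,0,50,0,0,0,0,0,0,44,0,0,0,0,0,0,44,0,0,0,0,0,0,44,0,0,0,0,0,0,44]' 30
python3 g.py g1
```

```text
{'green': 55.7, 'red': 44.7, 'yel': 62.8, 'pad': 178.5} t 18.1 F [0.2 0.2 0.9] w 86.8 pos [ 0.6278 -0.061   0.0687]
time_s: 18.98
tool_pos: [0.6278, -0.0566, 0.0693]
tool_rot: [-89.7, -0.1, 0.5]
force: [-0.5, 5.5, 5.4]
grip_width: 0.0445
{'green': 60.7, 'red': 49.8, 'yel': 67.4, 'pad': 178.4} t 19.025 F [-0.7  6.   6. ] w 44.5 pos [ 0.6279 -0.0567  0.0693]
```

View pics/g1.png

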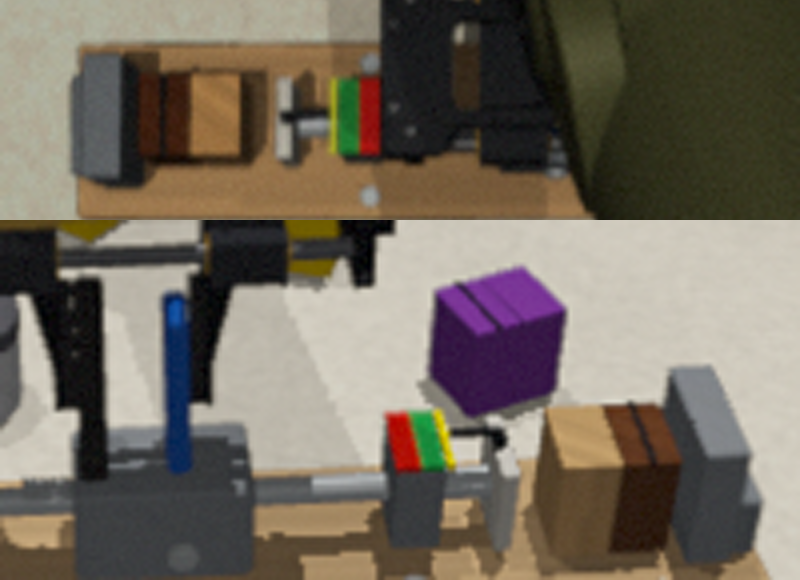

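```bash
sed -i 's/row\[172:262,100:420\]/row[172:262,205:420]/' g.py
python3 -m pendant '[0,0,0,0,0,0,40,0,0,0,0,0,0,36,0,0,0,0,0,0,35,0,0,0,0,0,0,35]'
python3 g.py
python3 -m pendant '[0,0,0,0,0,0,50,0,0,0,0,0,0,66,0,0,0,0,0,0,80,0,0,0,0,0,0,80]'
python3 g.py g2
```

```text
time_s: 19.58
tool_pos: [0.6279, -0.0605, 0.0692]
tool_rot: [-90.0, -0.1, 0.3]
force: [-2.0, 0.9, 6.7]
grip_width: 0.0368
{'green': 65.6, 'red': 54.3, 'yel': 72.5, 'pad': 97.5} t 19.625 F [-2.   0.8  5.9] w 36.6 pos [ 0.628  -0.0605  0.0693]
time_s: 20.12
tool_pos: [0.6274, -0.0614, 0.0677]
tool_rot: [-90.0, -0.0, 0.3]
force: [1.4, 1.7, -0.8]
grip_width: 0.0688
{'green': 62.5, 'red': 51.2, 'yel': 69.1, 'pad': None} t 20.175 F [0.8 1.1 0.7] w 72.9 pos [ 0.6271 -0.0619  0.0676]
```

View pics/g2.png

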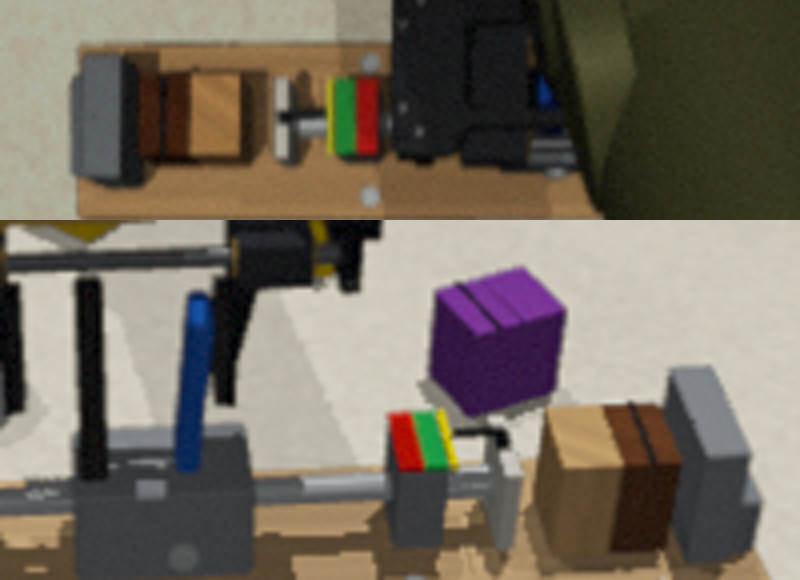

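Full squeeze moved the jaw 9.9 mm, settling back to about +7 on release. Pumping on.

```bash
sed -i 's/wh=row&(S<60)&(V>95)/wh=row\&(S<75)\&(V>85)/; s/8<st\[i,2\]<30 and st\[i,3\]>60/8<st[i,2]<70 and st[i,3]>55/' g.py
python3 -m pendant '[0,0,0,0,0,0,84,0,0,0,0,0,0,84]'; python3 g.py
python3 -m pendant '[0,0,0,0,0,0,60,0,0,0,0,0,0,35,0,0,0,0,0,0,35,0,0,0,0,0,0,35,0,0,0,0,0,0,35,0,0,0,0,0,0,35,0,0,0,0,0,0,35]'
python3 g.py
python3 -m pendant '[0,0,0,0,0,0,60,0,0,0,0,0,0,84,0,0,0,0,0,0,84,0,0,0,0,0,0,84,0,0,0,0,0,0,84,0,0,0,0,0,0,84,0,0,0,0,0,0,84]'
python3 g.py g3
```

```text
time_s: 20.48
tool_pos: [0.6268, -0.0617, 0.0677]
tool_rot: [-90.0, 0.1, 0.3]
force: [-0.3, -0.7, -0.8]
grip_width: 0.0828
{'green': 62.5, 'red': 51.1, 'yel': 68.8, 'pad': 94.3} t 20.525 F [0.6 0.  0.4] w 83.1 pos [ 0.627  -0.0618  0.0678]
time_s: 21.4
tool_pos: [0.6275, -0.0605, 0.0688]
tool_rot: [-90.0, -0.0, 0.3]
force: [-2.6, 2.7, 5.5]
grip_width: 0.0366
{'green': 69.9, 'red': 58.9, 'yel': 76.0, 'pad': 101.9} t 21.45 F [-3.   3.2  5. ] w 36.8 pos [ 0.6275 -0.0605  0.0688]
time_s: 22.32
tool_pos: [0.6272, -0.0619, 0.0679]
tool_rot: [-90.1, 0.0, 0.3]
force: [0.4, 0.2, 0.5]
grip_width: 0.0836
{'green': 70.3, 'red': 59.0, 'yel': 76.0, 'pad': 102.3} t 22.375 F [ 0.3 -0.1  0.2] w 83.6 pos [ 0.6272 -0.0618  0.068 ]
```

View pics/g3.png

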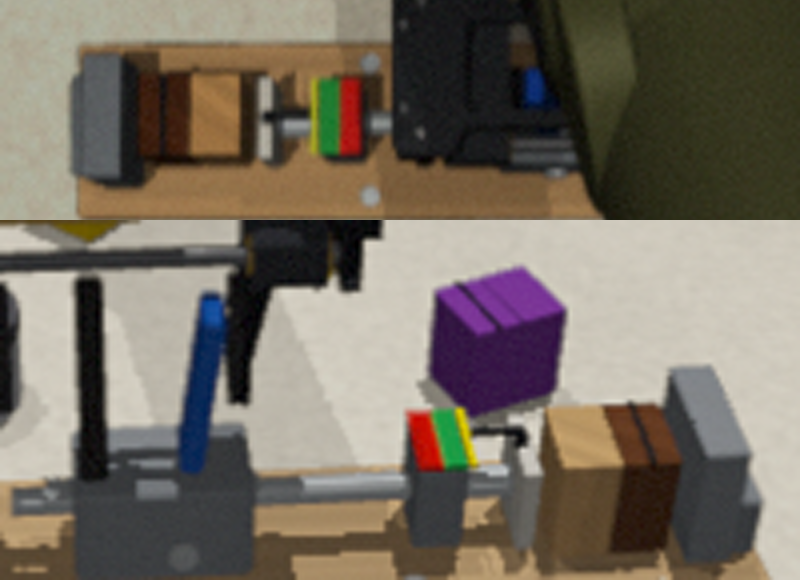

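```bash

python3 -m pendant '[0,0,0,0,0,0,60,0,0,0,0,0,0,35,0,0,0,0,0,0,35,0,0,0,0,0,0,35,0,0,0,0,0,0,35,0,0,0,0,0,0,35,0,0,0,0,0,0,35]'
python3 g.py
python3 -m pendant '[0,0,0,0,0,0,60,0,0,0,0,0,0,84,0,0,0,0,0,0,84,0,0,0,0,0,0,84,0,0,0,0,0,0,84,0,0,0,0,0,0,84,0,0,0,0,0,0,84]'
python3 g.py g4
```

```text
time_s: 23.3
tool_pos: [0.6277, -0.0605, 0.0688]
tool_rot: [-90.0, -0.0, 0.3]
force: [-1.3, 2.9, 5.4]
grip_width: 0.0363
{'green': 77.9, 'red': 66.5, 'yel': 83.7, 'pad': None} t 23.35 F [-1.   3.5  5.2] w 36.5 pos [ 0.6277 -0.0605  0.0689]
time_s: 24.22
tool_pos: [0.6271, -0.0618, 0.0679]
tool_rot: [-90.0, 0.0, 0.3]
force: [0.3, 0.3, -0.3]
grip_width: 0.0835
{'green': 78.0, 'red': 66.7, 'yel': 83.9, 'pad': None} t 24.275 F [ 0.3 -0.2  0.3] w 83.9 pos [ 0.6272 -0.0617  0.068 ]
```

View pics/g4.png

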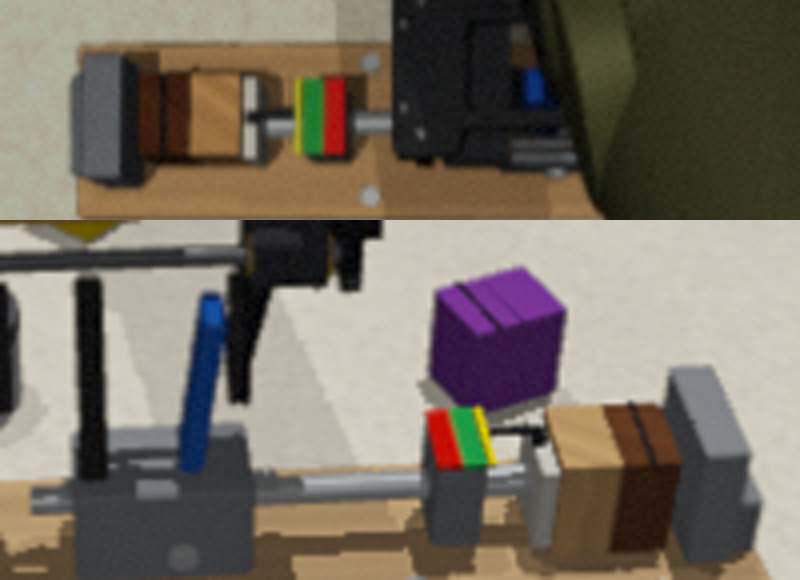

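The pad is now just touching the block. The next pump should seat it against the jaw.

```bash

python3 -m pendant '[0,0,0,0,0,0,60,0,0,0,0,0,0,45,0,0,0,0,0,0,40,0,0,0,0,0,0,37,0,0,0,0,0,0,35,0,0,0,0,0,0,35,0,0,0,0,0,0,35,0,0,0,0,0,0,35]'
python3 g.py g5
```

```text
time_s: 25.32
tool_pos: [0.6277, -0.0605, 0.0689]
tool_rot: [-90.0, -0.0, 0.3]
force: [-1.6, 2.7, 5.6]
grip_width: 0.0365
{'green': 85.7, 'red': 74.7, 'yel': 91.9, 'pad': 115.3} t 25.375 F [-2.1  1.7  6. ] w 36.6 pos [ 0.6277 -0.0605  0.0689]
```

View pics/g5.png

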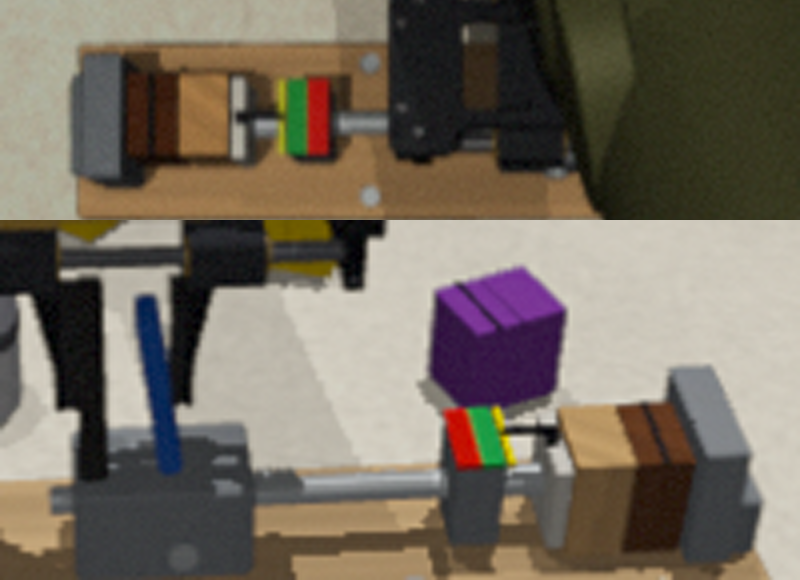

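```bash

python3 -m pendant '[0,0,0,0,0,0,60,0,0,0,0,0,0,84,0,0,0,0,0,0,84,0,0,0,0,0,0,84,0,0,0,0,0,0,84,0,0,0,0,0,0,84,0,0,0,0,0,0,84]'
python3 g.py 
python3 -m pendant '[0,0,0,0,0,0,60,0,0,0,0,0,0,50,0,0,0,0,0,0,46,0,0,0,0,0,0,46,0,0,0,0,0,0,46,0,0,0,0,0,0,46]'
python3 g.py g6
```

```text
time_s: 26.3
tool_pos: [0.6271, -0.0618, 0.0679]
tool_rot: [-90.0, 0.0, 0.3]
force: [-0.2, 0.3, -0.2]
grip_width: 0.0835
{'green': 86.0, 'red': 74.7, 'yel': 92.0, 'pad': 115.3} t 26.35 F [ 0.2  0.3 -0.5] w 83.8 pos [ 0.6272 -0.0618  0.068 ]
time_s: 27.1
tool_pos: [0.6276, -0.0562, 0.0689]
tool_rot: [-89.7, -0.1, 0.5]
force: [-1.8, 7.9, 3.3]
grip_width: 0.0465
{'green': 87.6, 'red': 76.6, 'yel': 94.1, 'pad': 115.3} t 27.15 F [-1.  9.  4.] w 46.4 pos [ 0.6276 -0.0562  0.0689]
```

View pics/g6.png

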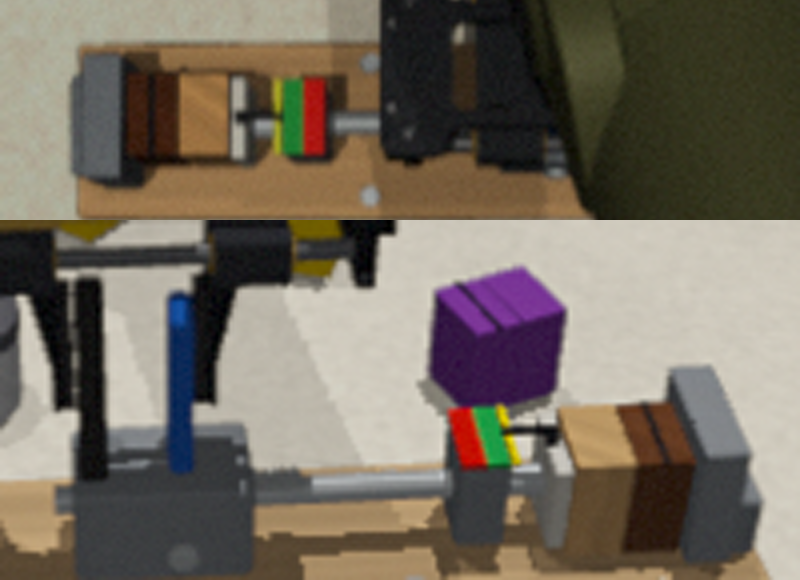

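```bash

python3 -m pendant '[0,0,0,0,0,0,42,0,0,0,0,0,0,40,0,0,0,0,0,0,40,0,0,0,0,0,0,40]'
python3 g.py
python3 -m pendant '[0,0,0,0,0,0,37,0,0,0,0,0,0,36,0,0,0,0,0,0,36,0,0,0,0,0,0,36]'
python3 g.py g7
```

```text
time_s: 27.7
tool_pos: [0.6276, -0.0587, 0.069]
tool_rot: [-89.8, -0.0, 0.4]
force: [-2.3, 4.1, 5.2]
grip_width: 0.0403
{'green': 90.7, 'red': 79.3, 'yel': 97.2, 'pad': 115.3} t 27.75 F [-1.4  4.4  5.3] w 40.3 pos [ 0.6276 -0.0587  0.069 ]
time_s: 28.25
tool_pos: [0.6277, -0.0604, 0.0689]
tool_rot: [-89.9, -0.0, 0.3]
force: [-1.8, 2.1, 5.4]
grip_width: 0.0369
{'green': 92.5, 'red': 81.1, 'yel': 99.3, 'pad': 115.3} t 28.3 F [-1.7  1.8  5.8] w 37.0 pos [ 0.6276 -0.0604  0.0689]
```

View pics/g7.png

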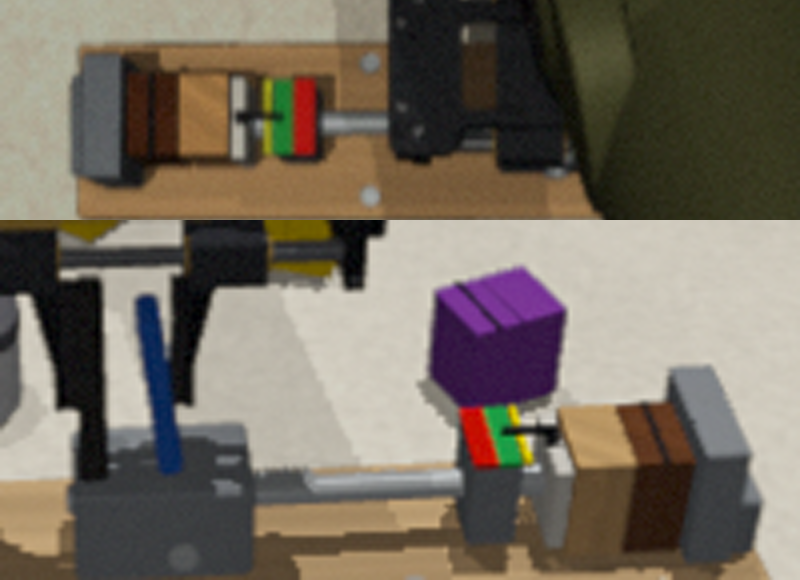

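The pointer is at mid-green, with the pad pressed back about 9.2 mm. I'll let it rest a moment, check the bystanders, and confirm the hold is steady.

```bash
python3 -m pendant '[0,0,0,0,0,0,36,0,0,0,0,0,0,36,0,0,0,0,0,0,36,0,0,0,0,0,0,36]'; python3 g.py
python3 - <<'E'
from h import *
s=cam("scene");cv2.imwrite("pics/end.png",s["image"][:,:,::-1])
a=cv2.imread("pics/scene0.png");b=cv2.imread("pics/end.png")
for n,(u0,u1,v0,v1) in dict(jar=(297,347,345,393),stand=(404,448,345,380),tin=(236,268,252,283)).items():
    p=cv2.phaseCorrelate(cv2.cvtColor(a[v0:v1,u0:u1],6).astype(float),cv2.cvtColor(b[v0:v1,u0:u1],6).astype(float)); print(n,p)
E
```

```text
time_s: 28.85
tool_pos: [0.6276, -0.0604, 0.0689]
tool_rot: [-89.9, -0.0, 0.3]
force: [-1.7, 2.1, 4.8]
grip_width: 0.0371
{'green': 92.6, 'red': 81.1, 'yel': 99.8, 'pad': 115.3} t 28.9 F [-1.4  2.6  4.9] w 36.8 pos [ 0.6276 -0.0604  0.0689]
jar ((0.03609800330186985, 0.0455395268028731), 0.8430303199106963)
stand ((0.5193463862869301, -0.017668212581956055), 0.9987775787486419)
tin ((0.047755961133963964, -0.09686390006478618), 0.739890774437497)
```

View pics/end.png

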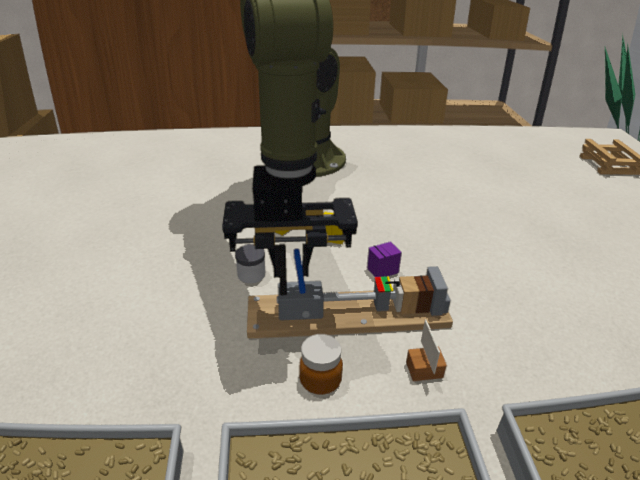

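Jar, tin and card stand have not moved (0.1 px or less for jar and tin, about 0.5 px for the stand) and the hold is steady, so I'm handing it in.

```bash
python3 -c "
from cell import env
print(env.sign_off())"
```

```text
the job is handed in; nothing more can be done
None
```

I stood the block on the bed at clamp x ≈ 0.104, square to the rod, and let go of it. Five pumps of the trigger then pressed it against the fixed jaw. I handed the job in at about 29 s with the trigger still fully squeezed; no verdict was reported.

**Last checks:**
- **Pad:** it is pressed back about 9.2 mm, and the pointer is in the middle of the green band in both views.
- **Grip:** the opening is steady at 37 mm over both bars.
- **Block:** it looks upright and flush against the fixed jaw. I did not measure its final position; its place before pumping was measured.
- **Bystanders:** the jar and tin moved 0.1 px or less in the scene view. The card stand's reading was 0.5 px, about 1 mm.

**What disagreed:**
- **Tool height:** the state's z read about 29 mm lower than the real fingertips. The pictures showed it, the descent below z = 0 without contact confirmed it, and I corrected for it in the rest of the job.
- **Cameras:** the first overlay of the two views disagreed by up to about 4 mm along the clamp. I settled the placing from the scene view.
- **Tracker:** it found the wrong thing for the white pad at first, so I corrected its mask. It still missed the pad in some frames, but not in the final ones.

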